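# Open a push-and-turn bottle and rest its cap on spacer sticks

### The job

Lay the loose wooden spacer stick flat in the drip tray, roughly parallel to the stick that is already there and far enough from it that the bottle cap can bridge the two. Open the clamped brown bottle: press its child-resistant cap down and, keeping it pressed, turn it counter-clockwise past its ratchet; then lift the cap off and rest it level, open side down, across both sticks so that it stays clear of the tray. Do not push away or knock over the other things on the table.

Things in the scene. Friction and masses are not known exactly. Their poses are not given: they have to be found in the camera images.
- cap_mid (a point): Centre (half-way up) of the white ribbed round cap, a loose cup open below: 60 mm across, 34 mm high (36 mm over raised marks on its lid), wall 4 mm, 50 to 100 g; z is its axis, up. At the start it is locked on the neck of the brown bottle, centre 113 mm above the table. Grip it across its diameter at or above half height, at any yaw. Once free, lift it straight up 35 mm to clear the neck.
- safety_bottle: Brown bottle held in a heavy grey clamp foot (92 mm across) that cannot move or turn; stands left or right of the microscope. Origin at the centre of the foot's underside on the table, z up along the bottle's axis. Body 72 mm across up to 70 mm height, then a shoulder to a bead 56 mm across at 88 mm height, then the neck, under the cap, its top 125 mm above the table (129 mm with the cap off).
- liner_spring (a joint): Sprung liner in the neck that pushes the cap up: 0 with the cap locked, negative (m) when the cap is pressed, +0.004 at rest with the cap off or free. About 8 N at 0, 14 N at -0.006. Press the cap at least 4.5 mm (6 mm is good, hard stop at 7.5 mm) to clear the ratchet teeth and, still pressed, turn it 60 to 115 degrees (80 is good) counter-clockwise seen from above; clockwise is blocked.
- drip_tray: Flat square steel tray, 150 x 150 mm, heavy (it stays put); floor 3 mm thick, rim 3 mm wide and 7 mm high; origin at the centre of its underside on the table; x and y along its sides. The first stick lies in it about 23 mm to the -x side of its middle, roughly along y, so the free place is on its +x side.
- spacer_a_mid (a point): Centre of the stick that already lies loose in the tray: light wood, square bar 110 x 12 x 12 mm; x is its long axis. Its top stands 15 mm above the table.
- spacer_b_mid (a point): Centre of the other stick, of the same shape and size (110 x 12 x 12 mm, 30 g), lying loose flat on the table between the tray and the microscope; x is its long axis. A spacing of 46 mm between the centre lines of the two sticks suits the cap.
- spray_bottle: Bystander: slim teal pump spray, 29 mm across and 108 mm high, standing upright some 80 mm from the axis of the brown bottle; origin at the centre of its underside.
- jar_white_1: Bystander: plain white jar with a plain fixed lid, 72 mm across and 130 mm high, standing in the other half of the table; origin at the centre of its underside. Not the bottle to open. Between the halves stands the fixed microscope, 435 mm high: its eyepieces overhang to x = 0.44 m, y = 0.02 to 0.14 m.
- tape_roll: Bystander: roll of tape lying flat, 56 mm across and 18 mm high; origin at the centre of its underside.
Things that resemble listed ones, but are neither listed nor needed, are in the scene too. Leave any orange look-alike of the part that bears cap_mid alone.

How it is judged:
On the way, in this order (a step that is already met when the one before it is completed fails the run):
1. the cap is pressed down against its spring while locked on the neck (value of joint liner_spring below -0.003 m and not (angle between the x axis of cap_mid and the x axis of safety_bottle, either way round above 0.5 rad) and horizontal distance between cap_mid and safety_bottle below 0.006 m), for 0.1 s.
2. the cap has been turned past its ratchet, still on the neck (angle between the x axis of cap_mid and the x axis of safety_bottle, either way round above 0.9 rad and horizontal distance between cap_mid and safety_bottle below 0.006 m and z of cap_mid in the frame of safety_bottle below 0.122 m), for 0.1 s.
At the end, for the whole second after the job is handed in: Both sticks lie flat on the tray's floor inside its rim (centres within 70 mm in x and 50 mm in y of the tray's middle), parallel to within 0.35 rad (20 degrees); the cap rests at rest on both of them, open side down, level to within 0.1 rad, its rim 12 mm (+-3 mm) above the tray's floor (contact force between safety_cap and spacer_a above 0.03 N and contact force between safety_cap and spacer_b above 0.03 N and angle between cap_mid's own z axis and vertical below 0.1 rad and z of cap_mid in the frame of drip_tray between 0.029 and 0.035 m and z of spacer_a_mid in the frame of drip_tray between 0.006 and 0.012 m and x of spacer_a_mid in the frame of drip_tray between -0.07 and 0.07 m and y of spacer_a_mid in the frame of drip_tray between -0.05 and 0.05 m and z of spacer_b_mid in the frame of drip_tray between 0.006 and 0.012 m and x of spacer_b_mid in the frame of drip_tray between -0.07 and 0.07 m and y of spacer_b_mid in the frame of drip_tray between -0.05 and 0.05 m and angle between the x axis of spacer_a_mid and the x axis of spacer_b_mid, either way round below 0.35 rad and linear speed of safety_cap below 0.02 m/s); the robot touches nothing.
It fails at once if a bystander (spray bottle, white jar or tape roll) is pushed more than 30 mm or knocked over (distance of any of spray_bottle, jar_white_1, tape_roll from where it was at the start of the episode above 0.03 m or angle between any of spray_bottle, jar_white_1's own z axis and vertical above 0.5 rad).
It also fails if it takes over 72 s, if anything falls off the work surface, if the arm or the gripper's body presses on something with over 40 N, if the wrist force passes 120 N, or if a joint passes its speed limit or range.

### The arm

A 6-joint arm with a two-finger parallel gripper is mounted at the origin on a cart in front of the work surface, level with it; the furniture and walls round the work are solid. World frame = base frame: x ahead of the robot, y to its left, z up, the work surface at z = 0. Lengths are in m, angles in rad, forces in N, time in s.
With the tool pointing down it reaches from about 0.425 to 0.95 m from the base axis. Payload 3.5 kg.
Tool frame: the origin (TCP) lies at the very end of the fingers, on their centre line; the grasp point (between the pads) lies 19 mm behind it; z points along the fingers, y is the line along which they close (so a half turn about z gives the same grasp; the last joint's range is limited). The gripper opens to 85 mm and grips with 20 to 120 N. Pads are 22 mm wide; open, the fingers measure 114 mm over their backs; the gripper's body (76 mm by 85 mm) begins 54 mm behind the grasp point. The pads swing forward as they close: fully open they stand 13 mm farther back than shut.
Start: joints at [1.062, 0.286, 1.577, -0, 1.279, -0.15], TCP at [0.237, 0.632, 0.231] pointing down, gripper open.
Joint ranges: [-2.77, 2.77], [-0.9, 2.22], [0.21, 2.48], [-1.53, 4.67], [0.24, 2.81], [-2.84, 2.84]. Speed limits (rad/s): [2.79, 2.79, 3.14, 3.14, 3.14, 3.14].

### API

Orientations are given as a rotation vector (axis times angle).
In Python, from station import ctrl, optics gives the robot as it stands.
- The arm moves only by the tool arm_command, never from a script. Its argument "increments" is a list that holds one entry, the list of rows, each a list of 7 numbers: the turn, a rotation vector about the tool's x, y, z in rad, then the shift along the tool's x, y, z in cm, then the opening, from 0 (shut) to 1 (fully open). In form: [[[rx, ry, rz, dx, dy, dz, claw], ...]]. A call has 1 to 8 rows; each row is the pose to reach, as a shift and turn from the pose commanded when the call began, along the tool's axes at that moment; what a row does not reach only later rows make up. A row lasts 1/8 s, in which the tool goes at most 62.5 mm and 10.7 degrees, less where a joint would pass 70% of its speed; a pose out of reach is approached as far as the arm can. A call with a gripper value outside its range is refused whole. The fingers move at their own pace and stop on an object; "force" is the grip in N (left out, the last holds). Time passes only in rows, so rows that repeat a pose let the fingers close. It gives the time, the measured TCP pose, the force, the opening and the grip force at its end, in the units of the state.
- ctrl.read_state(): the state, without advancing time (a new reading comes with each control period).
- optics.snapshot(name): name is "scene" or "top" or "wrist"; returns a dict with "image" (480x640x3 uint8, red, green, blue), "range_z" (480x640 float32, m along the optical axis (not along the pixel's ray), 0 where there is no reading), "fx", "fy", "cx", "cy" (pixels), "k1" (the pictures are not rectified: a ray, as slopes to the right and down, at radius r is drawn at 1 + k1 r^2 times it, then the intrinsics apply), "R" (3x3) and "t" (3): a world point X has camera coordinates R X + t. Camera axes: x right, y down, z forward; pixel columns grow to the right and rows downward; lengths in m; the calibration is good to about 2 mm. A picture is of the moment at which its call begins.
- ctrl.finish_job(): hands the job in; it is judged then, once.
The state is a dict: "time": time; "joints": joint angles; "dq": joint speeds; "effort": joint torques, N m; "ee_pos": TCP position; "eef_rot": TCP orientation; "force": force on the tool from outside, world axes, zero at the start; "wrist_torque": the same for the moment, N m; "grip_width": finger opening in m; "grip_force": force on a finger pad.
Only numpy, scipy, OpenCV 4.12 (cv2) and the standard library are available. Lean on these libraries where they do the work, as an engineer would, in place of code of your own. Each camera call takes 0.05 s, during which the arm holds its last target. There are 200 camera calls.

## Working session

There is one attempt and no reset: what is moved stays moved. The work goes in short steps, Python scripts to look and compute and a tool call to move; the robot and the scene stay as the last step left them, time stands still between calls to the robot, and variables do not carry over. Pictures are saved under pics/ and viewed, at most 10 in all, crops included, and the job is handed in when it is done.

Besides the shell and the picture viewer there is one more tool, called after "Call:" by a JSON object that holds its "name" and its "arguments", one argument or row to a line. arm_command: Moves the arm, as the interface text tells. Its arguments: {"type":"object","properties":{"increments":{"type":"array"},"force":{"type":"number"}},"required":["increments"]}

```bash
mkdir -p pics; ls; cat > h.py <<'E'
import numpy as np, cv2
from station import ctrl, optics
from scipy.spatial.transform import Rotation as Ro
def snap(n):
    return optics.snapshot(n)
def cloud(s):
    z=s["range_z"]; h,w=z.shape
    K=np.array([[s["fx"],0,s["cx"]],[0,s["fy"],s["cy"]],[0,0,1.]])
    uv=np.stack(np.meshgrid(np.arange(w),np.arange(h)),-1).reshape(-1,1,2).astype(float)
    n=cv2.undistortPoints(uv,K,np.array([s["k1"],0,0,0.])).reshape(h,w,2)
    P=np.dstack([n*z[...,None],z])
    X=(P-np.array(s["t"]))@np.array(s["R"])
    X[z==0]=np.nan
    return X
def save(s,f,crop=None,k=1):
    im=s["image"][...,::-1]
    if crop: a,b,c,d=crop; im=im[b:d,a:c]
    if k!=1: im=cv2.resize(im,None,fx=k,fy=k,interpolation=cv2.INTER_CUBIC)
    cv2.imwrite(f,im)
def st():
    s=ctrl.read_state()
    for k in("time","joints","ee_pos","eef_rot","force","grip_width","grip_force"): print(k,np.round(s[k],4))
    return s
E
python3 - <<'E'
from h import *
s=st(); print(Ro.from_rotvec(s["eef_rot"]).as_matrix().round(3))
for n in("top","scene"):
    q=snap(n); save(q,f"pics/{n}0.png"); X=cloud(q); np.savez(f"{n}0.npz",X=X,im=q["image"]); print(n,-np.array(q["R"]).T@q["t"])
E
```

```text
pics
time 0.0
joints [ 1.0620e+00  2.8720e-01  1.5782e+00 -1.0000e-04  1.2786e+00 -1.5000e-01]
ee_pos [0.2367 0.6314 0.2299]
eef_rot [-0.5604 -3.0905  0.0036]
force [-0.7671 -0.8651 -0.2059]
grip_width 0.0855
grip_force 0.0
[[-0.936  0.351 -0.001]
 [ 0.351  0.936 -0.002]
 [ 0.    -0.002 -1.   ]]
top [0.38071539 0.01073164 1.75697656]
scene [-0.16874613 -1.02225773  0.67443527]
```

View pics/top0.png

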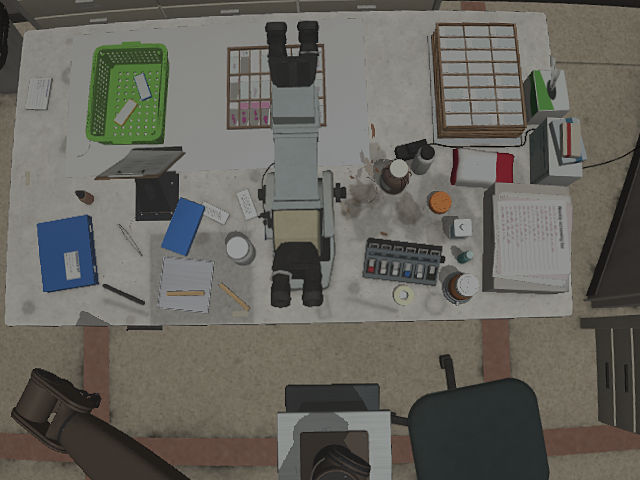

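View pics/scene0.png

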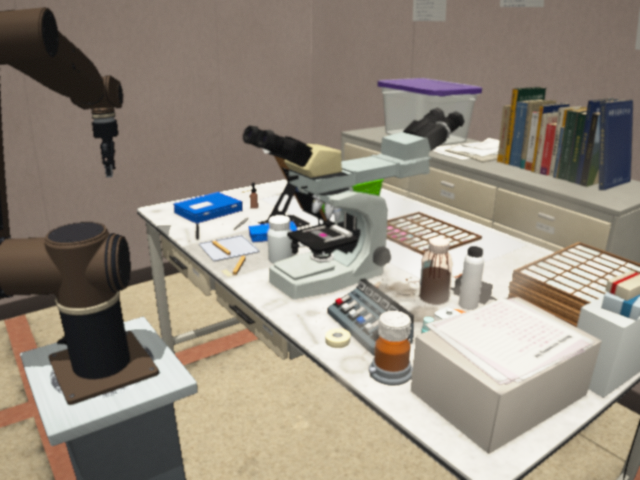

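Top view: the clamped brown bottle with the white cap is at (460,286). Look-alikes are the unclamped brown bottle with a white lid at (395,172), the orange cap at (440,202) and the white jar at (238,248). The tray is at (186,284), stick a at (184,293) and stick b at (235,296). I choose (460,286) because it has a grey foot and the teal spray at (464,257) stands next to it.

```bash
python3 - <<'E'
from h import *
d=np.load("top0.npz"); X=d["X"]; im=d["im"]
a=cv2.resize(im[225:325,410:500,::-1],None,fx=5,fy=5,interpolation=cv2.INTER_CUBIC)
b=cv2.resize(im[245:325,150:260,::-1],None,fx=3.6,fy=3.6,interpolation=cv2.INTER_CUBIC)
H=max(a.shape[0],b.shape[0]); f=lambda i:cv2.copyMakeBorder(i,0,H-i.shape[0],0,0,cv2.BORDER_CONSTANT)
o=np.hstack([f(b),f(a)]); o=cv2.resize(o,None,fx=min(1,800/o.shape[1]),fy=min(1,800/o.shape[1])); cv2.imwrite("pics/c0.png",o); print(o.shape)
for n,(u,v) in dict(cap=(460,286),tray=(186,284),stickA=(184,293),stickB=(235,296),tape=(403,294),spray=(464,257),jar=(238,248)).items(): print(n,X[v,u].round(4))
# top-surface region of cap
Z=X[...,2]
def reg(u0,v0,u1,v1,z0,z1):
    m=np.zeros(Z.shape,bool); m[v0:v1,u0:u1]=1; m&=(Z>z0)&(Z<z1); return m
for n,r in dict(cap=(435,262,490,312,.12,.14),jar=(215,225,260,270,.12,.14),spray=(450,245,480,275,.09,.12),tape=(388,280,418,310,.012,.03)).items():
    p=X[reg(*r)]; print(n,len(p),p.min(0).round(3),p.max(0).round(3),p.mean(0).round(4))
hsv=cv2.cvtColor(im,cv2.COLOR_RGB2HSV)
for n,(u0,v0,u1,v1) in dict(A=(160,285,210,302),B=(214,278,256,314)).items():
    m=np.zeros(Z.shape,bool); m[v0:v1,u0:u1]=1; m&=(hsv[...,1]>90)&(hsv[...,0]<30)
    p=X[m]; p=p[~np.isnan(p[:,0])]
    (c,s,ang)=cv2.minAreaRect(p[:,:2].astype(np.float32)); print(n,len(p),p.mean(0).round(4),c,s,ang)
    l=cv2.fitLine(p[:,:2].astype(np.float32),cv2.DIST_L2,0,.01,.01).ravel(); print(l,np.arctan2(l[1],l[0]))
m=reg(150,250,220,318,.001,.02); p=X[m]
print("tray pts",p.min(0),p.max(0))
E
```

```text
(473, 800, 3)
cap [ 0.4831 -0.3414  0.1293]
tray [ 0.5141  0.4155 -0.0033]
stickA [0.4872 0.4174 0.0139]
stickB [0.4757 0.2693 0.0227]
tape [ 0.4725 -0.2048  0.0023]
spray [ 0.5655 -0.3673  0.0779]
jar [0.5981 0.2452 0.1252]
cap 420 [ 0.456 -0.391  0.121] [ 0.517 -0.33   0.14 ] [ 0.4866 -0.3601  0.1308]
jar 392 [0.571 0.217 0.12 ] [0.628 0.277 0.14 ] [0.5986 0.2465 0.1303]
spray 57 [ 0.518 -0.386  0.091] [ 0.579 -0.362  0.116] [ 0.5679 -0.3742  0.1052]
tape 299 [ 0.43  -0.244  0.012] [ 0.512 -0.164  0.03 ] [ 0.4765 -0.2055  0.0192]
A 122 [0.4867 0.4169 0.0155] (0.48656198382377625, 0.4144776463508606) (0.009293858893215656, 0.10711405426263809) 0.3579212725162506
[ 0.00353164 -0.99999374  0.48666224  0.41693023] -1.5672647
B 125 [0.4752 0.2741 0.0125] (0.47497203946113586, 0.2737973630428314) (0.10765402019023895, 0.009694886393845081) 47.88111114501953
[0.66546184 0.7464319  0.4752147  0.27414244] 0.84268403
tray pts [0.41799929 0.31572034 0.00100162] [0.61450736 0.5215921  0.01989852]
```

View pics/c0.png

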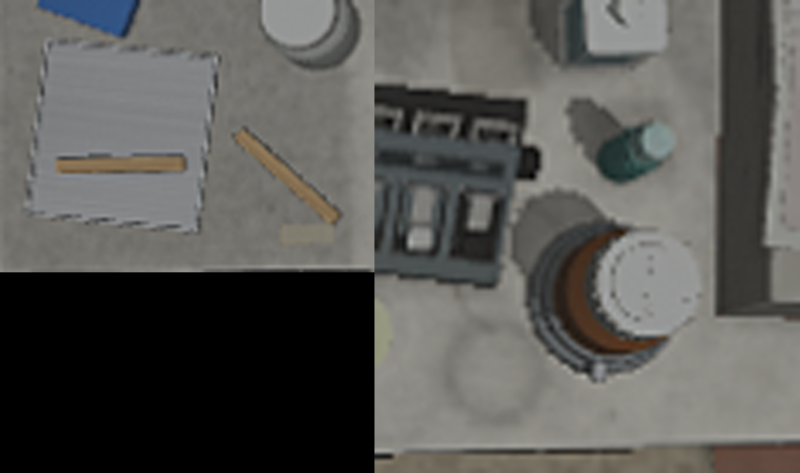

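```bash
cat >> h.py <<'E'
def row(p,yang,verb=True):
    s=ctrl.read_state(); R=Ro.from_rotvec(s["eef_rot"]); y=np.array([np.cos(yang),np.sin(yang),0]); z=np.array([0,0,-1.])
    T=Ro.from_matrix(np.column_stack([np.cross(y,z),y,z]))
    print("row",np.round((R.inv()*T).as_rotvec(),3),np.round(R.inv().apply(np.array(p)-s["ee_pos"])*100,2))
E
python3 - <<'E'
from h import *
X=np.load("top0.npz")["X"]
m=(X[...,0]>.35)&(X[...,0]<.75)&(abs(X[...,1]-.05)<.15)&(X[...,2]>.1); p=X[m]
for a in np.arange(.38,.75,.04):
    q=p[abs(p[:,0]-a)<.02]
    if len(q): print(round(a,2),q[:,1].min().round(3),q[:,1].max().round(3),q[:,2].min().round(3),q[:,2].max().round(3))
X=np.load("scene0.npz")["X"]
m=(X[...,0]>.35)&(X[...,0]<.55)&(X[...,1]>-.02)&(X[...,1]<.16)&(X[...,2]>.1)&(X[...,2]<.5); q=X[m]; print(q.min(0),q.max(0),len(q),np.percentile(q[:,2],[1,5,50]))
st()
row((.475,.274,.10),-.728)
E
```

```text
0.42 0.02 0.132 0.397 0.431
0.46 0.019 0.133 0.397 0.445
0.5 0.021 0.136 0.367 0.424
0.54 0.001 0.129 0.126 0.413
0.58 -0.0 0.15 0.117 0.394
0.62 -0.011 0.163 0.121 0.379
0.66 -0.011 0.176 0.152 0.373
0.7 -0.01 0.157 0.213 0.318
0.74 -0.034 0.179 0.1 0.316
[0.42871685 0.01778328 0.29201052] [0.54987882 0.13604991 0.44010445] 1464 [0.29998554 0.33941884 0.40354602]
time 0.1
joints [ 1.062   0.2871  1.578  -0.      1.2786 -0.15  ]
ee_pos [0.2367 0.6315 0.2301]
eef_rot [-0.5604 -3.0905  0.0032]
force [-0.069  -0.3114 -0.2128]
grip_width 0.0854
grip_force 0.0
row [-0.002  0.002  1.94 ] [-34.87 -25.08  13.05]
```

Call:
{"name": "arm_command", "arguments": {
  "increments": [
    [[0,0,0.18,-4,-3,1,0.6],[0,0,0.36,-8,-6,2,0.5],[0,0,0.54,-12,-9,3,0.5],[0,0,0.72,-16,-12,4,0.5],[0,0,0.9,-20,-15,6,0.5],[0,0,1.08,-25,-18,8,0.5],[0,0,1.26,-30,-21.5,10,0.5],[0,0,1.44,-34.9,-25.1,12,0.5]]
  ]
}}

```text
time: 1.1
ee_pos: [0.4745, 0.2753, 0.1115]
eef_rot: [-2.465, -1.947, 0.0]
force: [0.8, 0.3, -0.2]
grip_width: 0.0425
grip_force: 0.0
```

```bash
python3 - <<'E'
from h import *
st(); row((.475,.274,.06),-.728)
E
```

```text
time 1.1
joints [3.4080e-01 1.4220e-01 1.9811e+00 1.0000e-04 1.0183e+00 5.7450e-01]
ee_pos [0.4745 0.2753 0.1115]
eef_rot [-2.4653e+00 -1.9472e+00  1.0000e-04]
force [ 0.835   0.2986 -0.1648]
grip_width 0.0425
grip_force 0.0
row [-0.     0.     0.494] [-0.12  0.08  5.15]
```

Call:
{"name": "arm_command", "arguments": {
  "increments": [
    [[0,0,0.17,0,0,1,0.5],[0,0,0.34,-0.1,0.1,2,0.5],[0,0,0.49,-0.1,0.1,3,0.5],[0,0,0.494,-0.1,0.1,3,0.5]]
  ]
}}

```text
time: 1.6
ee_pos: [0.4737, 0.2753, 0.081]
eef_rot: [-2.862, -1.295, 0.005]
force: [-0.3, -0.3, -0.7]
grip_width: 0.043
grip_force: 0.0
```

```bash
python3 - <<'E'
from h import *
s=st(); q=snap("wrist"); save(q,"pics/w1.png"); X=cloud(q); im=q["image"]
hsv=cv2.cvtColor(im,cv2.COLOR_RGB2HSV)
m=(hsv[...,1]>80)&(hsv[...,0]<30)&(np.linalg.norm(X[...,:2]-[.475,.274],axis=-1)<.08)&(X[...,2]>.006)&(X[...,2]<.02)
p=X[m]; print(len(p),p.mean(0)); print(cv2.minAreaRect(p[:,:2].astype(np.float32)),cv2.fitLine(p[:,:2].astype(np.float32),cv2.DIST_HUBER,0,.01,.01).ravel())
row((.475,.274,.004),-.728)
E
```

```text
time 1.6
joints [ 0.3413  0.1865  1.9953 -0.      0.9628  1.062 ]
ee_pos [0.4737 0.2753 0.081 ]
eef_rot [-2.8618 -1.2955  0.0047]
force [-0.3359 -0.3438 -0.7134]
grip_width 0.043
grip_force 0.0
3108 [0.48234052 0.27886202 0.01120209]
((0.4795686900615692, 0.2757391631603241), (0.10867080837488174, 0.011573560535907745), 48.132164001464844) [0.66753596 0.7445776  0.4823405  0.27886203]
row [-0.001  0.001  0.008] [-0.06  0.17  7.77]
```

View pics/w1.png

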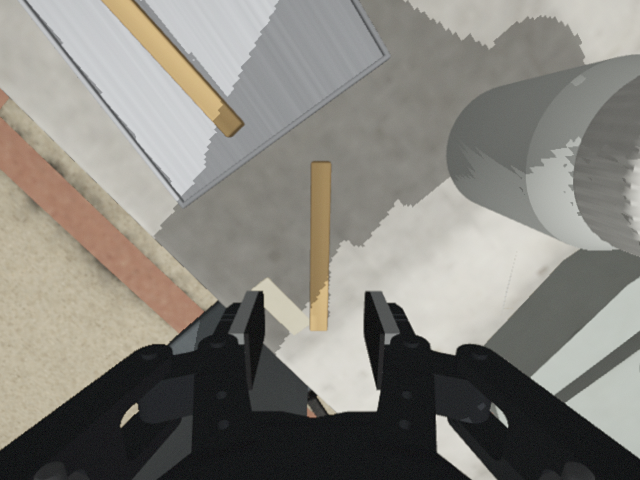

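The wrist view shows stick B between the open fingers, from (320,160) to (318,330). The tray and stick A are at upper left. The wrist fit puts B's centre at (0.479,0.276), so I descend to grasp there.

Call:
{"name": "arm_command", "arguments": {
  "increments": [
    [[0,0,0,0.4,0.4,4,0.5],[0,0,0,0.4,0.4,7,0.5],[0,0,0,0.4,0.4,7.6,0.5],[0,0,0,0.4,0.4,7.7,0.3],[0,0,0,0.4,0.4,7.7,0],[0,0,0,0.4,0.4,7.7,0],[0,0,0,0.4,0.4,7.7,0]]
  ],
  "force": 40
}}

```text
time: 2.52
ee_pos: [0.4816, 0.2767, 0.007]
eef_rot: [2.863, 1.294, 0.005]
force: [-0.3, -0.7, 4.7]
grip_width: 0.0104
grip_force: 40.7
```

```bash
python3 - <<'E'
from h import *
s=st(); row((.5,.4,.09),0.0)
E
```

```text
time 2.525
joints [0.3388 0.3208 1.9979 0.     0.82   1.0605]
ee_pos [0.4816 0.2767 0.007 ]
eef_rot [2.8625 1.2938 0.0046]
force [-0.3449 -0.7152  4.7123]
grip_width 0.0104
grip_force 40.7437
row [ 0.002 -0.002 -0.722] [10.5  -6.75 -8.28]
```

Call:
{"name": "arm_command", "arguments": {
  "increments": [
    [[0,0,0,0,0,-4,0],[0,0,0,0,0,-8,0],[0,0,-0.18,3,-2,-8.5,0],[0,0,-0.36,6,-4,-8.5,0],[0,0,-0.54,8,-5.5,-8.5,0],[0,0,-0.72,10.5,-6.7,-8.5,0],[0,0,-0.72,10.5,-6.7,-8.5,0],[0,0,-0.72,10.5,-6.7,-8.5,0]]
  ]
}}

```text
time: 3.52
ee_pos: [0.4989, 0.3985, 0.0898]
eef_rot: [-2.226, -2.217, 0.002]
force: [0.6, -0.9, 0.3]
grip_width: 0.0105
grip_force: 40.1
```

```bash
python3 - <<'E'
from h import *
s=st(); q=snap("wrist"); save(q,"pics/w2.png"); X=cloud(q); np.savez("w2.npz",X=X,im=q["image"]); im=q["image"]
hsv=cv2.cvtColor(im,cv2.COLOR_RGB2HSV)
w=(hsv[...,1]>80)&(hsv[...,0]<30)
for n,z0,z1 in(("A",.006,.022),("held",.05,.13)):
    p=X[w&(X[...,2]>z0)&(X[...,2]<z1)&(X[...,1]>.3)&(X[...,0]>.4)]
    if len(p)>20: print(n,len(p),p.mean(0),cv2.minAreaRect(p[:,:2].astype(np.float32)),cv2.fitLine(p[:,:2].astype(np.float32),cv2.DIST_HUBER,0,.01,.01).ravel())
E
```

```text
time 3.525
joints [ 5.1550e-01  3.5400e-01  1.7667e+00 -4.0000e-04  1.0225e+00  5.1950e-01]
ee_pos [0.4989 0.3985 0.0898]
eef_rot [-2.2256 -2.2171  0.0024]
force [ 0.6402 -0.935   0.3496]
grip_width 0.0105
grip_force 40.0808
A 1833 [0.48968895 0.43528656 0.01426216] ((0.4905618727207184, 0.42302098870277405), (0.09557323902845383, 0.011170060373842716), 89.59476470947266) [0.04758202 0.99886733 0.48968896 0.43528655]
held 6246 [0.50028033 0.40439547 0.09406652] ((0.49868088960647583, 0.39752036333084106), (0.10571339726448059, 0.015001282095909119), 89.56011962890625) [0.00181516 0.99999833 0.5002803  0.40439546]
```

View pics/w2.png

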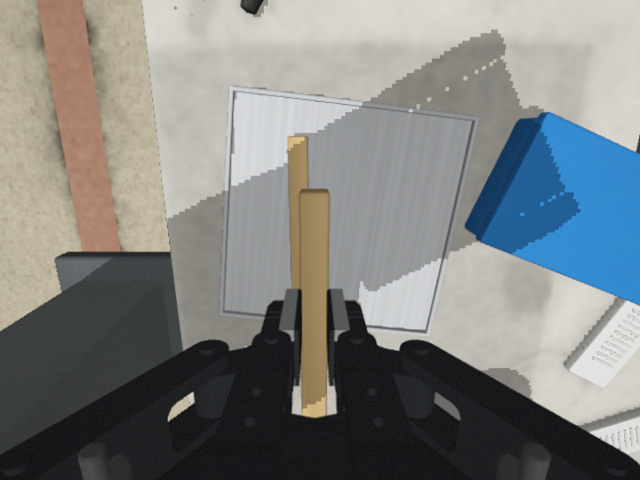

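The stick is held centred, from (315,190) to (315,415). Stick A runs up from (298,140), and the tray corners are at about (233,88), (477,118), (428,332) and (222,313). I place B at x = 0.535.

Call:
{"name": "arm_command", "arguments": {
  "increments": [
    [[0,0,0,1.8,3.6,2,0],[0,0,0,1.8,3.6,5,0],[0,0,0,1.8,3.6,7.5,0],[0,0,0,1.8,3.6,8,0],[0,0,0,1.8,3.6,8.1,0],[0,0,0,1.8,3.6,8.1,0.3],[0,0,0,1.8,3.6,8.0,0.3],[0,0,0,1.8,3.6,6,0.3]]
  ]
}}

```text
time: 4.58
ee_pos: [0.5341, 0.4163, 0.029]
eef_rot: [-2.223, -2.218, 0.006]
force: [-0.2, 0.0, -0.0]
grip_width: 0.0254
grip_force: 0.0
```

Call:
{"name": "arm_command", "arguments": {
  "increments": [
    [[0,0,0,0,0,-6,0.3],[0,0,0,0,0,-12,0.3],[0,0,0,0,0,-18,0.3],[0,0,0,0,0,-24,0.3],[0,0,0,0,0,-30,0.3],[0,0,0,0,0,-36,0.5],[0,0,0,0,0,-42,1],[0,0,0,0,0,-48,1]]
  ]
}}

```text
time: 5.58
ee_pos: [0.5345, 0.4168, 0.5144]
eef_rot: [2.223, 2.219, 0.004]
force: [1.3, 0.3, 0.2]
grip_width: 0.0767
grip_force: 0.0
```

```bash
python3 - <<'E'
from h import *
s=st(); 
for n in("wrist","top"):
  q=snap(n); X=cloud(q); save(q,f"pics/{n}3.png"); im=q["image"]
  hsv=cv2.cvtColor(im,cv2.COLOR_RGB2HSV)
  w=(hsv[...,1]>80)&(hsv[...,0]<30)&(X[...,2]>.004)&(X[...,2]<.03)&(abs(X[...,1]-.416)<.07)
  for t,x0,x1 in(("A",.46,.51),("B",.512,.57)):
    p=X[w&(X[...,0]>x0)&(X[...,0]<x1)]
    if len(p)>20: print(n,t,len(p),p.mean(0),cv2.minAreaRect(p[:,:2].astype(np.float32)),cv2.fitLine(p[:,:2].astype(np.float32),cv2.DIST_HUBER,0,.01,.01).ravel())
row((.45,.10,.5),-.7)
row((.485,-.36,.5),-1.54)
E
```

```text
time 5.575
joints [0.5128 0.2376 1.1344 0.     1.7669 0.5147]
ee_pos [0.5345 0.4168 0.5144]
eef_rot [2.2231 2.2189 0.004 ]
force [1.2949 0.2862 0.184 ]
grip_width 0.0767
grip_force 0.0
wrist A 370 [0.4909665  0.41771336 0.01425995] ((0.49077191948890686, 0.41730213165283203), (0.01047151256352663, 0.10701610893011093), 0.49224692583084106) [ 0.00300438 -0.99999547  0.4909665   0.41771337]
wrist B 353 [0.53614167 0.41560756 0.01453784] ((0.535992443561554, 0.4145066738128662), (0.009003895334899426, 0.10570575296878815), 0.0032857253681868315) [ 0.01206221 -0.9999272   0.53590107  0.4192708 ]
top A 120 [0.48661105 0.4171956  0.01598913] ((0.48577457666397095, 0.4149654507637024), (0.10815709084272385, 0.00929733645170927), 89.20403289794922) [0.00843058 0.9999645  0.48705247 0.41698408]
top B 119 [0.53293478 0.40920517 0.01550363] ((0.5329187512397766, 0.4108083248138428), (0.009705135598778725, 0.10597750544548035), 0.35907819867134094) [0.00701966 0.9999754  0.5327889  0.42618322]
row [ 0.012 -0.014  0.698] [-31.75  -8.48   1.89]
row [ 0.006 -0.02   1.538] [-77.74  -4.89   1.52]
```

Call:
{"name": "arm_command", "arguments": {
  "increments": [
    [[0,0,0.12,-6,-2,0,1],[0,0,0.24,-12,-4,0,1],[0,0,0.36,-18,-5,0,1],[0,0,0.48,-24,-5,0,1],[0,0,0.6,-30,-5,0,1],[0,0,0.72,-36,-5,0,1],[0,0,0.84,-42,-5,0,1],[0,0,0.96,-48,-5,0,1]]
  ]
}}

```text
time: 6.68
ee_pos: [0.4835, -0.0642, 0.5114]
eef_rot: [2.998, 0.936, 0.003]
force: [0.6, 0.6, 1.1]
grip_width: 0.0855
grip_force: 0.0
```

```bash
python3 - <<'E'
from h import *
s=st(); row((.485,-.36,.5),-1.54); row((.485,-.36,.30),-1.54)
E
```

```text
time 6.675
joints [-3.4050e-01 -2.0390e-01  1.5871e+00  2.0000e-04  1.7561e+00  6.2530e-01]
ee_pos [ 0.4835 -0.0642  0.5114]
eef_rot [2.9977 0.9356 0.003 ]
force [0.5717 0.6397 1.0632]
grip_width 0.0855
grip_force 0.0
row [ 0.001 -0.002  0.574] [-16.7   24.41   1.16]
row [ 0.001 -0.002  0.574] [-16.73  24.38  21.16]
```

Call:
{"name": "arm_command", "arguments": {
  "increments": [
    [[0,0,0.1,-3.4,5,0,1],[0,0,0.2,-6.7,9.8,3,1],[0,0,0.3,-10,14.6,7,1],[0,0,0.4,-13.4,19.5,12,1],[0,0,0.5,-16.7,24.4,17,1],[0,0,0.57,-16.7,24.4,22,1],[0,0,0.574,-16.7,24.4,26,1],[0,0,0.574,-16.7,24.4,26,1]]
  ]
}}

```text
time: 7.68
ee_pos: [0.4844, -0.3564, 0.2446]
eef_rot: [-3.132, -0.053, 0.013]
force: [-0.2, 0.8, 0.5]
grip_width: 0.0856
grip_force: 0.0
```

```bash
python3 - <<'E'
from h import *
s=st()
for n in("wrist","scene"):
  q=snap(n); X=cloud(q); im=q["image"]; save(q,f"pics/{n}4.png")
  hsv=cv2.cvtColor(im,cv2.COLOR_RGB2HSV)
  m=(np.hypot(X[...,0]-.486,X[...,1]+.36)<.05)&(X[...,2]>.122)&(X[...,2]<.14)&(hsv[...,2]>100)
  p=X[m]
  if len(p)>20: print(n,len(p),p.mean(0),np.median(p[:,2]),cv2.minEnclosingCircle(p[:,:2].astype(np.float32)),cv2.fitEllipse(cv2.convexHull(p[:,:2].astype(np.float32))))
row((.486,-.36,.096),-1.54)
E
```

```text
time 7.675
joints [-8.0290e-01  1.2220e-01  1.7435e+00  1.0000e-04  1.2878e+00  7.3410e-01]
ee_pos [ 0.4844 -0.3564  0.2446]
eef_rot [-3.1323 -0.0529  0.0127]
force [-0.1622  0.7816  0.4555]
grip_width 0.0856
grip_force 0.0
wrist 5059 [ 0.49295216 -0.36105737  0.12962379] 0.12984379204425184 ((0.49066948890686035, -0.36125028133392334), 0.03127449005842209) ((0.4912923276424408, -0.36108753085136414), (0.060528598725795746, 0.06201248988509178), 8.150138854980469)
scene 523 [ 0.48363162 -0.36682771  0.13133404] 0.13263526392605207 ((0.48792850971221924, -0.36187201738357544), 0.0334625169634819) ((0.48835888504981995, -0.36219319701194763), (0.062192101031541824, 0.06525915861129761), 125.41997528076172)
row [ 0.001 -0.002  0.004] [-0.18  0.13 15.65]
```

View pics/wrist4.png

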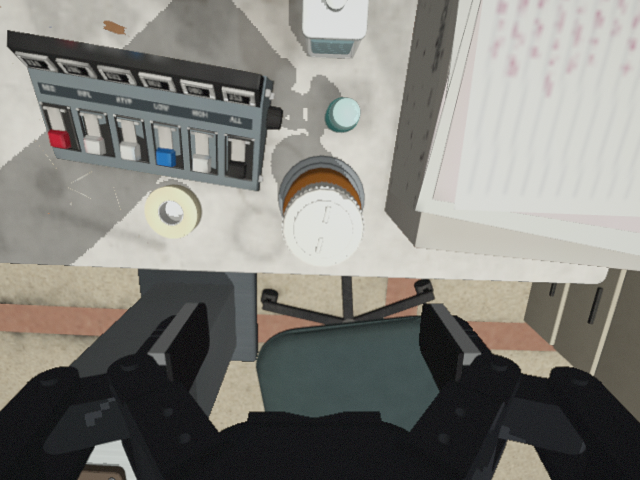

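The wrist view shows the cap with its turn marks at (322,225). The teal spray is at (342,115), the tape at (172,210), the rack at upper left and a box whose edge is at x≈390. I check the clearance around the cap.

```bash
python3 - <<'E'
from h import *
X=np.concatenate([cloud(snap("wrist")).reshape(-1,3),np.load("top0.npz")["X"].reshape(-1,3)])
c=np.array([.489,-.361]); d=X[:,:2]-c; r=np.hypot(*d.T); a=np.degrees(np.arctan2(d[:,1],d[:,0]))
m=(X[:,2]>.06)&(X[:,2]<.22)&(r>.037)&(r<.13); 
for b in range(-180,180,15):
    k=m&(a>=b)&(a<b+15)
    if k.sum()>3: print(b,np.percentile(r[k],2).round(3),X[k,2].max().round(3))
E
```

```text
-165 0.037 0.077
-105 0.069 0.142
-90 0.07 0.155
-75 0.072 0.157
-60 0.083 0.153
-45 0.106 0.153
-30 0.037 0.111
-15 0.072 0.116
0 0.037 0.072
15 0.037 0.081
30 0.109 0.082
165 0.038 0.071
```

Call:
{"name": "arm_command", "arguments": {
  "increments": [
    [[0,0,0,0.1,0.2,4,0.93],[0,0,0,0.1,0.2,8,0.93],[0,0,0,0.1,0.2,12,0.93],[0,0,0,0.1,0.2,15,0.93],[0,0,0,0.1,0.2,15.6,0.93],[0,0,0,0.1,0.2,15.6,0.93]]
  ],
  "force": 40
}}

```text
time: 8.57
ee_pos: [0.4897, -0.3614, 0.0973]
eef_rot: [3.138, 0.056, 0.005]
force: [0.5, -0.6, 0.6]
grip_width: 0.0793
grip_force: 0.0
```

```bash
python3 - <<'E'
from h import *
s=st(); row((.489,-.361,.096),-1.54)
q=snap("scene"); save(q,"pics/s5.png",(330,270,460,400),5)
E
```

```text
time 8.575
joints [-0.8023  0.2821  1.8436  0.      1.0112  0.7331]
ee_pos [ 0.4897 -0.3614  0.0973]
eef_rot [3.1377 0.0555 0.005 ]
force [ 0.4671 -0.6057  0.6117]
grip_width 0.0793
grip_force 0.0
row [ 0.003 -0.003  0.005] [-0.07 -0.04  0.13]
```

View pics/s5.png

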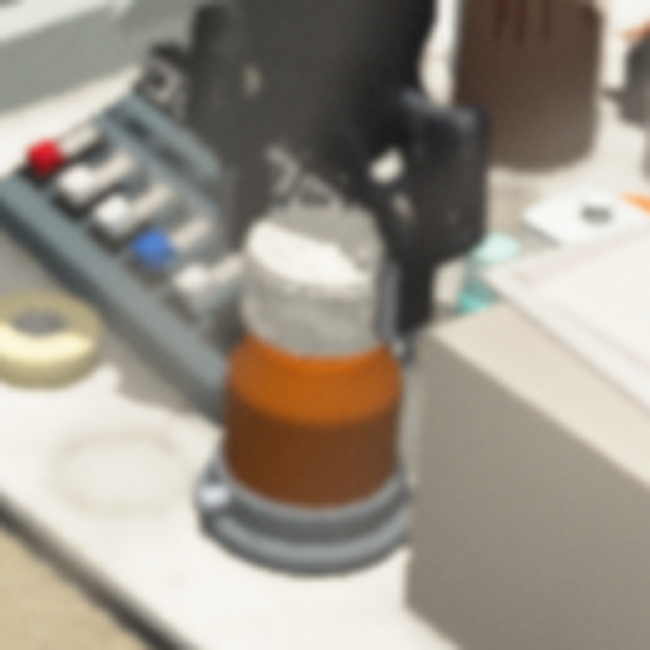

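The fingers straddle the cap at (315,280) in the crop, clear of the box. I close on it.

Call:
{"name": "arm_command", "arguments": {
  "increments": [
    [[0,0,0,0,0,0.1,0.6],[0,0,0,0,0,0.1,0.5],[0,0,0,0,0,0.1,0.4],[0,0,0,0,0,0.1,0.4]]
  ],
  "force": 100
}}

```text
time: 9.12
ee_pos: [0.4894, -0.3617, 0.0966]
eef_rot: [3.138, 0.055, 0.005]
force: [-1.2, 2.1, 7.4]
grip_width: 0.0584
grip_force: 105.0
```

Call:
{"name": "arm_command", "arguments": {
  "increments": [
    [[0,0,0,0,0,0.2,0.4],[0,0,0,0,0,0.4,0.4],[0,0,0,0,0,0.6,0.4],[0,0,0,0,0,0.6,0.4]]
  ]
}}

```text
time: 9.62
ee_pos: [0.4895, -0.3619, 0.0916]
eef_rot: [3.138, 0.055, 0.004]
force: [-3.1, 2.6, 12.6]
grip_width: 0.0586
grip_force: 105.4
```

Call:
{"name": "arm_command", "arguments": {
  "increments": [
    [[0,0,0,0,0,0.12,0.4],[0,0,-0.15,0,0,0.12,0.4],[0,0,-0.3,0,0,0.12,0.4],[0,0,-0.45,0,0,0.12,0.4],[0,0,-0.6,0,0,0.12,0.4],[0,0,-0.75,0,0,0.12,0.4],[0,0,-0.9,0,0,0.12,0.4],[0,0,-1.05,0,0,0.12,0.4]]
  ]
}}

```text
time: 10.62
ee_pos: [0.4912, -0.3631, 0.0918]
eef_rot: [2.679, 1.622, 0.005]
force: [-0.1, 0.5, 11.9]
grip_width: 0.0585
grip_force: 105.5
```

```bash
python3 - <<'E'
from h import *
s=st(); print(ctrl.read_state()["wrist_torque"])
E
```

```text
time 10.625
joints [-8.0280e-01  2.9120e-01  1.8439e+00  1.0000e-03  9.9630e-01 -3.2170e-01]
ee_pos [ 0.4912 -0.3631  0.0918]
eef_rot [2.6788 1.6224 0.0048]
force [-0.0993  0.5074 11.8741]
grip_width 0.0585
grip_force 105.5474
[ 0.17197276 -0.04288019 -0.11487532]
```

Call:
{"name": "arm_command", "arguments": {
  "increments": [
    [[0,0,-0.15,0,0,0.1,0.4],[0,0,-0.3,0,0,0.1,0.4],[0,0,-0.4,0,0,0.1,0.4],[0,0,-0.4,0,0,0.1,0.4],[0,0,-0.4,0,0,0.1,0.4]]
  ]
}}

```text
time: 11.25
ee_pos: [0.4914, -0.3632, 0.0911]
eef_rot: [2.307, 2.117, 0.002]
force: [0.8, 0.1, 12.8]
grip_width: 0.0584
grip_force: 105.6
```

```bash
python3 - <<'E'
from h import *
s=st(); print(ctrl.read_state()["wrist_torque"]); q=snap("wrist"); save(q,"pics/w6.png",(180,180,460,400),2.8)
E
```

```text
time 11.25
joints [-8.027e-01  2.923e-01  1.844e+00  9.000e-04  9.946e-01 -7.172e-01]
ee_pos [ 0.4914 -0.3632  0.0911]
eef_rot [2.3071e+00 2.1166e+00 1.7000e-03]
force [ 0.8297  0.052  12.7791]
grip_width 0.0584
grip_force 105.6254
[ 0.15178121 -0.12074439  0.05693874]
```

View pics/w6.png

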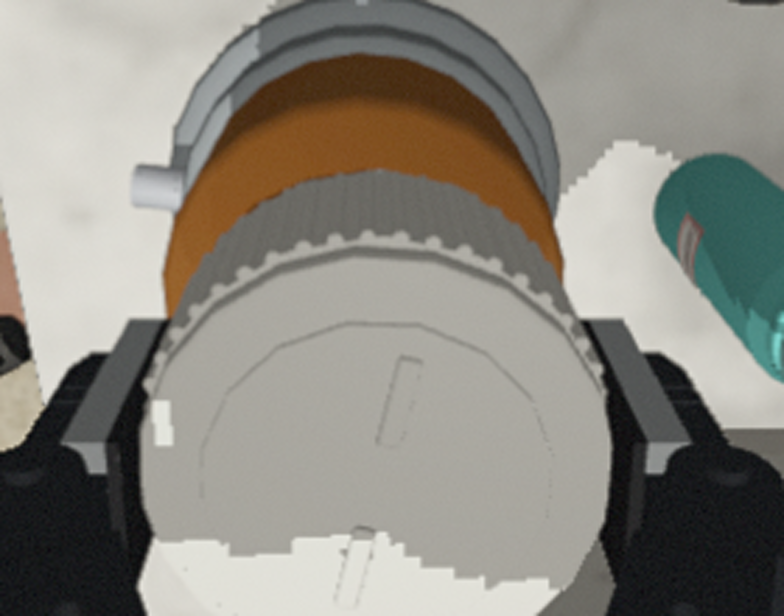

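The lid marks at (400,400) and (355,565) keep the same tilt relative to the gripper as before the turn, so the cap turned with it by about 83°. I lift straight up.

Call:
{"name": "arm_command", "arguments": {
  "increments": [
    [[0,0,0,0,0,-1,0.4],[0,0,0,0,0,-2.5,0.4],[0,0,0,0,0,-4.5,0.4],[0,0,0,0,0,-7,0.4],[0,0,0,0,0,-11,0.4],[0,0,0,0,0,-16,0.4],[0,0,0,0,0,-22,0.4],[0,0,0,0,0,-28,0.4]]
  ]
}}

```text
time: 12.3
ee_pos: [0.4875, -0.3597, 0.3671]
eef_rot: [-2.314, -2.123, 0.0]
force: [1.6, -1.3, -0.8]
grip_width: 0.0583
grip_force: 106.8
```

```bash
python3 - <<'E'
from h import *
s=st(); X=cloud(snap("scene"))
m=(np.hypot(X[...,0]-.49,X[...,1]+.363)<.025)&(X[...,2]>.1)&(X[...,2]<.16); print("bottle top",np.percentile(X[m][:,2],[50,98]))
q=snap("wrist"); X=cloud(q); m=(np.hypot(X[...,0]-s["ee_pos"][0],X[...,1]-s["ee_pos"][1])<.034)&(X[...,2]>s["ee_pos"][2]+.02)&(X[...,2]<s["ee_pos"][2]+.05)&(q["image"].min(-1)>90); print(m.sum(),X[m].mean(0),cv2.minAreaRect(X[m][:,:2].astype(np.float32)))
row((.485,-.3,.57),-.05); row((.485,.08,.57),-.05);row((.5115,.416,.57),-.05)
E
```

```text
time 12.3
joints [-8.0300e-01  6.4600e-02  1.5856e+00 -1.0000e-04  1.4925e+00 -7.1700e-01]
ee_pos [ 0.4875 -0.3597  0.3671]
eef_rot [-2.3141e+00 -2.1231e+00  2.0000e-04]
force [ 1.5871 -1.3478 -0.8095]
grip_width 0.0583
grip_force 106.808
bottle top [0.11362378 0.13300474]
22681 [ 0.49104073 -0.35449122  0.41003822] ((0.49055930972099304, -0.35958611965179443), (0.0615517795085907, 0.06111716851592064), 35.89589309692383)
row [ 0.012  0.011 -0.036] [  5.91  -0.76 -19.48]
row [ 0.012  0.011 -0.036] [ 43.77  -4.01 -19.92]
row [ 0.012  0.011 -0.036] [ 77.47  -4.25 -20.28]
```

Call:
{"name": "arm_command", "arguments": {
  "increments": [
    [[0,0,0,2,0,-6,0.4],[0,0,0,5,-0.5,-12,0.4],[0,0,0,9,-1,-16.5,0.4],[0,0,0,14,-1.5,-17,0.4],[0,0,0,20,-2,-17,0.4],[0,0,0,26,-2.5,-17,0.4],[0,0,0,32,-3,-17,0.4],[0,0,0,38,-3.5,-17,0.4]]
  ]
}}

```text
time: 13.4
ee_pos: [0.485, 0.0232, 0.5349]
eef_rot: [-2.315, -2.123, 0.001]
force: [0.2, -0.8, -0.9]
grip_width: 0.0585
grip_force: 107.3
```

```bash
python3 - <<'E'
from h import *
st(); row((.5115,.416,.54),-.05)
E
```

```text
time 13.4
joints [-1.6160e-01 -1.9810e-01  1.5405e+00  1.0000e-04  1.7998e+00 -7.5200e-02]
ee_pos [0.485  0.0232 0.5349]
eef_rot [-2.3149e+00 -2.1231e+00  5.0000e-04]
force [ 0.1755 -0.8154 -0.8502]
grip_width 0.0585
grip_force 107.2505
row [-0.001 -0.    -0.036] [39.36 -0.75 -0.51]
```

Call:
{"name": "arm_command", "arguments": {
  "increments": [
    [[0,0,0,6,0,0,0.4],[0,0,0,12,0,0,0.4],[0,0,0,18,-0.2,0,0.4],[0,0,0,24,-0.4,0,0.4],[0,0,0,30,-0.6,4,0.4],[0,0,0,36,-0.7,9,0.4],[0,0,0,39.4,-0.8,14,0.4],[0,0,0,39.4,-0.8,20,0.4]]
  ]
}}

```text
time: 14.4
ee_pos: [0.511, 0.4138, 0.3499]
eef_rot: [-2.312, -2.127, -0.002]
force: [0.8, 0.1, -2.0]
grip_width: 0.0583
grip_force: 107.3
```

Call:
{"name": "arm_command", "arguments": {
  "increments": [
    [[0,0,0,0,0,6,0.4],[0,0,0,0,0,12,0.4],[0,0,0,0,0,18,0.4],[0,0,0,0,0,21,0.4],[0,0,0,0,0,21,0.4],[0,0,0,0,0,21,0.4]]
  ]
}}

```text
time: 15.15
ee_pos: [0.5125, 0.4121, 0.143]
eef_rot: [2.314, 2.124, 0.004]
force: [0.5, -1.1, -0.2]
grip_width: 0.0581
grip_force: 107.2
```

```bash
python3 - <<'E'
from h import *
s=st(); q=snap("wrist"); X=cloud(q); im=q["image"]; save(q,"pics/w7.png")
e=s["ee_pos"]
m=(np.hypot(*(X[...,:2]-e[:2]).transpose(2,0,1))<.036)&(X[...,2]>e[2]+.025)&(X[...,2]<e[2]+.05)&(im.min(-1)>70)
p=X[m];print("cap",len(p),np.median(p[:,2])-e[2],cv2.minEnclosingCircle(p[:,:2].astype(np.float32)))
A=np.c_[p,np.ones(len(p))]; print("plane",np.linalg.lstsq(A[:,[0,1,3]],p[:,2],rcond=None)[0])
hsv=cv2.cvtColor(im,cv2.COLOR_RGB2HSV)
w=(hsv[...,1]>80)&(hsv[...,0]<30)&(X[...,2]>.004)&(X[...,2]<.03)&(abs(X[...,1]-.416)<.07)
for t,x0,x1 in(("A",.46,.51),("B",.512,.57)):
    p=X[w&(X[...,0]>x0)&(X[...,0]<x1)]
    if len(p)>20: print(t,len(p),p.mean(0),p[:,1].max(),cv2.minAreaRect(p[:,:2].astype(np.float32)))
row((.5115,.416,.03),-.05)
E
```

```text
time 15.15
joints [0.5232 0.3276 1.6929 0.     1.1185 0.6092]
ee_pos [0.5125 0.4121 0.143 ]
eef_rot [2.3145 2.1235 0.004 ]
force [ 0.4515 -1.0687 -0.1748]
grip_width 0.0581
grip_force 107.2078
cap 21690 0.03302872628472264 ((0.5132100582122803, 0.4182904064655304), 0.03481791540980339)
plane [-0.01099656 -0.03675497  0.1968379 ]
A 1347 [0.49125437 0.43854457 0.01405705] 0.4708942018413309 ((0.49102842807769775, 0.4364151358604431), (0.011359660886228085, 0.06897897273302078), 0.32269808650016785)
B 1328 [0.53672053 0.43478357 0.01422836] 0.4677636762101877 ((0.5366760492324829, 0.43210655450820923), (0.07131662964820862, 0.011406755074858665), 89.94828796386719)
row [ 0.004 -0.002 -0.036] [ 0.33 -0.21 11.4 ]
```

View pics/w7.png

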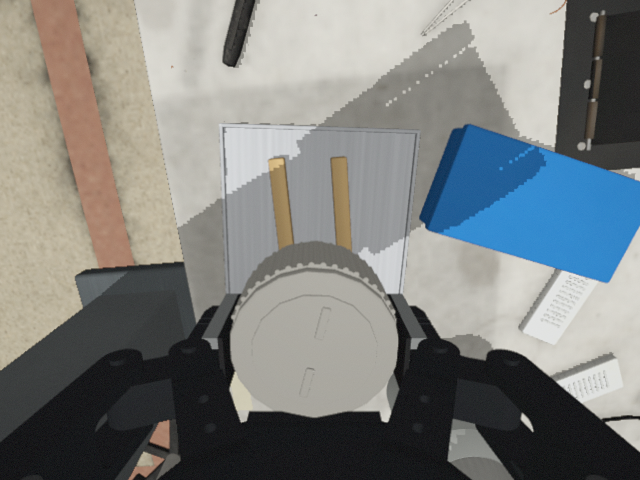

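The cap at (315,340) is centred over sticks A (280,200) and B (342,200). I descend.

Call:
{"name": "arm_command", "arguments": {
  "increments": [
    [[0,0,0,0.1,0,4,0.4],[0,0,0,0.1,0,8,0.4],[0,0,0,0.1,0,11,0.4],[0,0,0,0.1,0,12,0.4],[0,0,0,0.1,0,12.4,0.4],[0,0,0,0.1,0,12.6,0.4],[0,0,0,0.1,0,12.6,0.4]]
  ]
}}

```text
time: 16.08
ee_pos: [0.5125, 0.4131, 0.0165]
eef_rot: [2.314, 2.124, 0.004]
force: [-0.2, 0.2, -1.2]
grip_width: 0.0583
grip_force: 107.2
```

Call:
{"name": "arm_command", "arguments": {
  "increments": [
    [[0,0,0,0,0,0.1,0.4],[0,0,0,0,0,0.2,0.4],[0,0,0,0,0,0.2,0.4]]
  ]
}}

```text
time: 16.45
ee_pos: [0.5126, 0.4131, 0.0158]
eef_rot: [2.314, 2.124, 0.002]
force: [-2.6, -3.0, 8.1]
grip_width: 0.0578
grip_force: 108.4
```

Contact came at the expected height, so I release.

Call:
{"name": "arm_command", "arguments": {
  "increments": [
    [[0,0,0,0,0,-0.1,0.4],[0,0,0,0,0,-0.1,0.75],[0,0,0,0,0,-0.1,0.9],[0,0,0,0,0,-0.1,1],[0,0,0,0,0,-0.5,1],[0,0,0,0,0,-3,1],[0,0,0,0,0,-8,1],[0,0,0,0,0,-14,1]]
  ],
  "force": 20
}}

```text
time: 17.45
ee_pos: [0.5108, 0.412, 0.1531]
eef_rot: [-2.314, -2.123, 0.005]
force: [0.1, 0.2, -0.5]
grip_width: 0.0857
grip_force: 0.0
```

```bash
python3 - <<'E'
from h import *
s=st(); q=snap("wrist"); X=cloud(q); im=q["image"]
m=(np.hypot(X[...,0]-.513,X[...,1]-.416)<.045)&(X[...,2]>.035)&(X[...,2]<.07)&(im.min(-1)>70)
p=X[m]; print(len(p),np.median(p[:,2]),cv2.minEnclosingCircle(p[:,:2].astype(np.float32)))
A=np.c_[p[:,:2]-p[:,:2].mean(0),np.ones(len(p))]; t=p[:,2]>.046; print("plane",np.linalg.lstsq(A[t],p[t,2],rcond=None)[0])
hsv=cv2.cvtColor(im,cv2.COLOR_RGB2HSV)
w=(hsv[...,1]>80)&(hsv[...,0]<30)&(X[...,2]>.004)&(X[...,2]<.03)&(abs(X[...,1]-.416)<.07)
for t,x0,x1 in(("A",.46,.51),("B",.512,.57)):
    p=X[w&(X[...,0]>x0)&(X[...,0]<x1)]
    if len(p)>20: print(t,len(p),p.mean(0),p.min(0)[1],p[:,1].max(),cv2.minAreaRect(p[:,:2].astype(np.float32)))
save(q,"pics/w8.png")
E
```

```text
time 17.45
joints [0.5244 0.3172 1.6864 0.     1.1411 0.6105]
ee_pos [0.5108 0.412  0.1531]
eef_rot [-2.3145 -2.1233  0.0049]
force [ 0.104   0.165  -0.4795]
grip_width 0.0857
grip_force 0.0
5502 0.04865332197452313 ((0.5135236382484436, 0.4135628938674927), 0.03127098083496094)
plane [-0.00063112  0.00170623  0.0487283 ]
A 957 [0.49087998 0.43203803 0.01406818] 0.36166478566408755 0.47094035473287177 ((0.49103713035583496, 0.4162968099117279), (0.011209745891392231, 0.10925951600074768), 0.2108638733625412)
B 966 [0.53707486 0.42523608 0.01420878] 0.3591428953766146 0.46776577015175114 ((0.5367621183395386, 0.41344672441482544), (0.10861503332853317, 0.011630985885858536), 89.8410873413086)
```

View pics/w8.png

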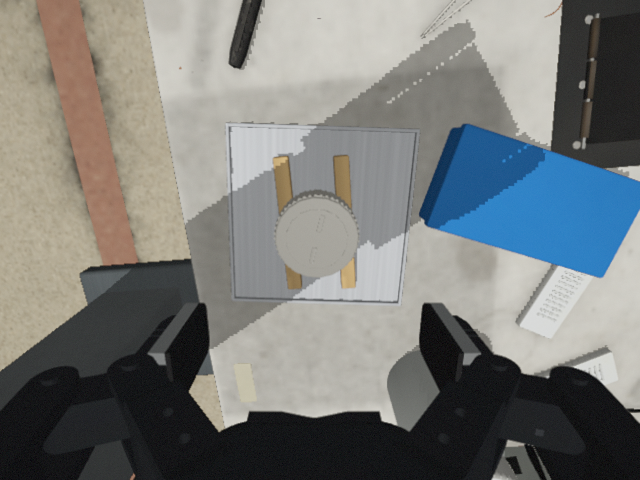

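The cap at (316,235) rests level, with its lid at 48.7 mm, across both sticks inside the tray, and the gripper is clear. I hand in the job.

```bash
python3 -c "
from h import *
print(ctrl.finish_job())"
```

```text
the job is handed in; nothing more can be done
None
```

I handed the job in at about 17.5 s: the cap came off after roughly 83° of turn and, on the last image, rests level across both sticks in the tray with the gripper clear, but the hand-in returned no verdict.

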